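Check two brackets for the boss under the foot

TASK

Two L-shaped aluminium brackets stand on the bench; a good one has a round boss in the hollow under its foot, and one of them lacks it. Tip both over backwards, away from you, where they stand, so that each lies flat on its upright leg and shows its underside. Then put the one without a boss into the empty steel tray, lying flat on its leg in the same way, and leave the good one lying where it was tipped.

Things in the scene. Friction and masses are not known exactly. Their poses are not given: they have to be found in the camera images.
- bracket_bossed: The good L bracket, loose aluminium, 0.15 kg: foot 50 (x) x 44 (y) x 10 mm; leg 6 mm thick, 44 wide, 85 high on the foot's +x edge, gusset to 30 high in the corner. Origin: centre of foot underside. At the start z is up, x points away from the robot, 0 to 40 deg to its left. Underneath a dark 7 mm deep pocket, in it a bright 24 mm round boss. Pushed along x at 60 mm height it falls past 25 deg.
- bracket_blank: The bracket to reject: same, but its pocket is empty; standing they look alike, in either place. Tipped over, x points down, z level the way it fell; the leg lies flat, the foot stands as a wall 50 mm high, 44 wide, 10 thick, underside and origin on the robot's side, origin 25 mm above the support, leg 85 mm along z. Lift it by the foot's side edges (44 mm apart).
- steel_tray: Empty shallow open stainless-steel tray, fixed to the bench, 150 (x) x 170 (y) x 25 mm high, walls and floor 3 mm thick. Origin: centre of its underside, z up.
Mind the look-alikes: they are no part of the job. What is shaped like the bracket_blank but blue, green or purple is not meant.

How it is judged:
By the outcome, as a careful person would: the job done as asked, in the order asked, and still so for the second after the job is handed in, with the robot touching nothing.
It also fails if it takes over 53 s, if anything falls off the work surface, if the arm or the gripper's body presses on something with over 40 N, if the wrist force passes 120 N, or if a joint passes its speed limit or range.

ROBOT

A 6-joint arm with a two-finger parallel gripper is mounted at the origin on a cart in front of the work surface, level with it; the furniture and walls round the work are solid. World frame = base frame: x ahead of the robot, y to its left, z up, the work surface at z = 0. Lengths are in mm, angles in rad, forces in N, time in s.
With the tool pointing down it reaches from about 400 to 925 mm from the base axis. Payload 12.5 kg.
Tool frame: the origin (TCP) lies midway between the tips of the shut fingers; the grasp point (between the pads) lies 19 mm behind it (env.tcp_to_grasp is the distance from the TCP to the grasp point, in mm); z points along the fingers, y is the line along which they close (so a half turn about z gives the same grasp; the last joint's range is limited). The gripper opens to 95 mm and grips with 3 to 60 N. Pads are 20 mm wide; open, the fingers measure 119 mm over their backs; the gripper's body (75 mm by 180 mm) begins 59 mm behind the grasp point.
Start: joints at [-1.306, 0.491, 1.559, -0, 1.092, -0.106], TCP at [226.499, -582.533, 214.661] pointing down, gripper open.
Joint ranges: [-3.1, 3.1], [-0.84, 2.19], [0.05, 2.79], [-1.13, 4.28], [0.06, 2.93], [-2.69, 2.69]. Speed limits (rad/s): [2.22, 2.22, 2.79, 3.14, 3.14, 3.14].

INTERFACE

Orientations are given as [roll, pitch, yaw] about the fixed x, y, z axes, in that order (R = Rz(yaw) Ry(pitch) Rx(roll)).
In Python, from cell import env gives the robot as it stands. The module is installed in compiled form; this text tells all that it offers.
- The arm moves only by the tool step_arm, never from a script. Its argument "plan" is a list that holds one entry, the list of rows, each a list of 5 numbers: the shift along the tool's x, y, z in mm, then the turn about the tool's z in degrees, then the opening, from -1 (shut) to 1 (fully open). A call has 1 to 8 rows; each row is the pose to reach, as a shift and turn from the pose commanded when the call began, along the tool's axes at that moment; what a row does not reach only later rows make up. A row lasts 1/12 s, in which the tool goes at most 41.7 mm and 7.16 degrees, less where a joint would pass 70% of its speed; a pose out of reach is approached as far as the arm can. A call with a gripper value outside its range is refused whole. The fingers move at their own pace and stop on an object; the grip force is fixed at half the most. Time passes only in rows, so rows that repeat a pose let the fingers close. It gives the time, the measured TCP pose, the force, the opening and the grip force at its end, in the units of the state.
- env.state(): the state, without advancing time (a new reading comes with each control period).
- env.read_camera(name): name is "scene" or "top" or "wrist"; returns the picture (420x560x3 uint8, blue, green, red); there is no depth.
- env.get_calibration(name): a dict with "K" (3x3 intrinsics, pixels), "extrinsics" (4x4, takes a point from world to camera coordinates). Camera axes: x right, y up, looking along -z (the intrinsics and any distortion apply to the point x, -y, -z); pixel columns grow to the right and rows downward; lengths in mm; the calibration is good to about 2 mm. A picture is of the moment at which its call begins: read the wrist's pose just before it. get_calibration takes no time and is no camera call; for the wrist camera it gives the pose at the moment of the call.
- env.job_done(): hands the job in; it is judged then, once.
The state is a dict: "t": time; "joints": joint angles; "qvel": joint speeds; "tau": joint torques, N m; "eef_pos": TCP position; "tcp_rot": TCP orientation; "ft_force": force on the tool from outside, world axes, zero at the start; "moment": the same for the moment, N m; "opening": opening from 0.0 (shut) to 1.0 (fully open); "grip_force": force on a finger pad.
Only numpy, scipy, OpenCV 4.12 (cv2) and the standard library are available. Lean on these libraries where they do the work, as an engineer would, in place of code of your own. Each camera call takes 0.05 s, during which the arm holds its last target. There are 200 camera calls.

## Working session

There is one attempt and no reset: what is moved stays moved. The work goes in short steps, Python scripts to look and compute and a tool call to move; the robot and the scene stay as the last step left them, time stands still between calls to the robot, and variables do not carry over. Pictures are saved under pics/ and viewed, at most 10 in all, crops included, and the job is handed in when it is done.

Besides the shell and the picture viewer there is one more tool, called as name(argument=value, ...) on one line, values as JSON. step_arm: Moves the arm, as the interface text tells. Its arguments: {"type":"object","properties":{"plan":{"type":"array"}},"required":["plan"]}

```bash
mkdir -p pics; cat > h.py <<'E'
import numpy as np, cv2
from cell import env
def cal(n):
    c=env.get_calibration(n); return np.array(c["K"],float),np.array(c["extrinsics"],float),c
def ray(n,u,v,z):
    K,E,_=cal(n); d=np.linalg.inv(K)@[u,v,1.]; d=np.array([d[0],-d[1],-d[2]])
    R,t=E[:3,:3],E[:3,3]; o=-R.T@t; w=R.T@d; return o+w*(z-o[2])/w[2]
def proj(n,P):
    K,E,_=cal(n); p=(E[:3,:3]@np.atleast_2d(P).T).T+E[:3,3]; q=(K@(p*[1,-1,-1]).T).T; return q[:,:2]/q[:,2:]
E
python3 - <<'E'
from h import *
a=env.read_camera("top");b=env.read_camera("scene")
cv2.imwrite("pics/top.png",cv2.resize(a,(800,600)));cv2.imwrite("pics/scene.png",cv2.resize(b,(800,600)))
cv2.imwrite("pics/top_raw.png",a);cv2.imwrite("pics/scene_raw.png",b)
print(cal("top")[2],cal("scene")[2],env.state())
E
```

```text
{'K': array([[512.17661708,   0.        , 277.95714326],
       [  0.        , 512.17661708, 209.33022281],
       [  0.        ,   0.        ,   1.        ]]), 'extrinsics': array([[ 2.37107917e-02, -9.99609143e-01,  1.48107638e-02,
        -8.08329350e+01],
       [ 9.81590637e-01,  2.60867880e-02,  1.89207034e-01,
        -4.74320918e+02],
       [-1.89519446e-01,  1.00518585e-02,  9.81825514e-01,
        -1.24372541e+03],
       [ 0.00000000e+00,  0.00000000e+00,  0.00000000e+00,
         1.00000000e+00]])} {'K': array([[530.77148018,   0.        , 285.01931429],
       [  0.        , 530.77148018, 216.75955277],
       [  0.        ,   0.        ,   1.        ]]), 'extrinsics': array([[-7.54015827e-01, -6.56765121e-01, -1.09411700e-02,
         3.27449847e+02],
       [ 4.52518566e-01, -5.31454846e-01,  7.16088468e-01,
        -2.78097628e+02],
       [-4.76116667e-01,  5.34990956e-01,  6.97923775e-01,
        -7.71820653e+02],
       [ 0.00000000e+00,  0.00000000e+00,  0.00000000e+00,
         1.00000000e+00]])} {'t': 0.1, 'joints': array([-1.30559745e+00,  4.91522004e-01,  1.55939611e+00, -2.38434941e-05,
        1.09169392e+00, -1.05575309e-01]), 'qvel': array([ 0.00068459, -0.00208129, -0.00258345, -0.00032879, -0.00052772,
       -0.00145204]), 'tau': array([ 1.43677247e-03, -6.13623619e+01, -2.58607006e+01,  6.93703140e-02,
        4.70126700e-02, -5.35032882e-05]), 'eef_pos': array([ 226.43363934, -582.30699493,  214.10344828]), 'tcp_rot': array([-3.14057673e+00, -8.63907376e-05,  3.70785144e-01]), 'ft_force': array([-0.71489835, -0.35750204,  0.71696568]), 'moment': array([ 0.03592871, -0.00177313, -0.0088233 ]), 'grip_force': 0.0, 'opening': 0.9953487248831449}
```

View pics/top.png

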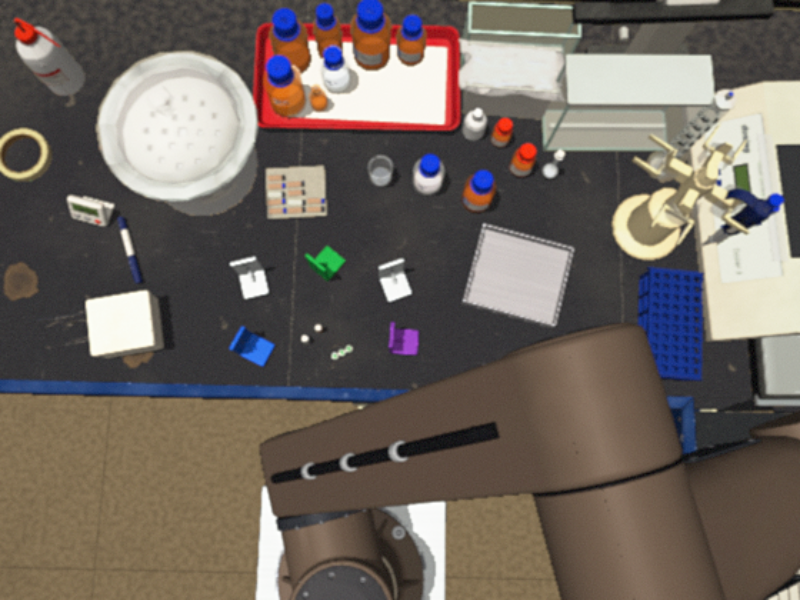

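View pics/scene.png

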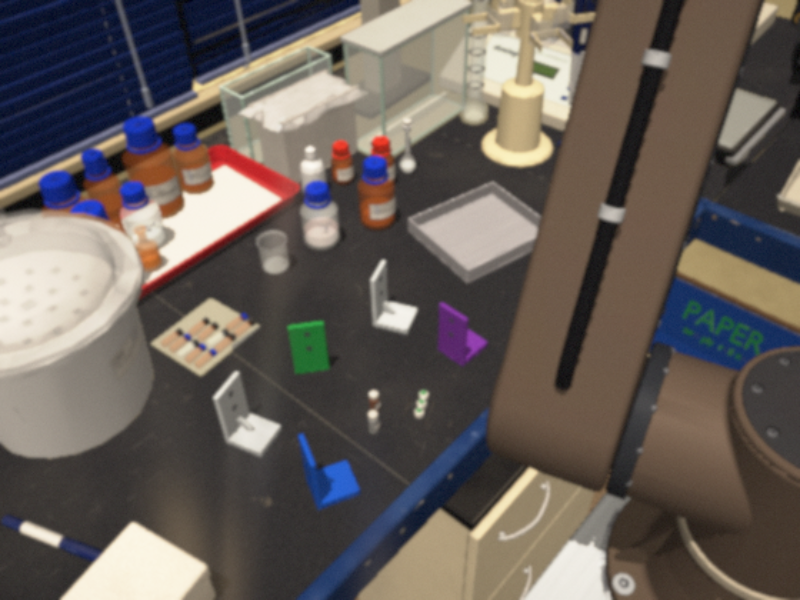

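The aluminium brackets are at (250,278) and (396,281) in the top view, and at (245,415) and (392,300) in the scene view. The look-alikes are green (325,262), blue (252,346) and purple (404,340), and the tray is at (518,275). I choose the two silver ones and check them in a close crop.

```bash
python3 - <<'E'
from h import *
a=cv2.imread("pics/top_raw.png")
f=lambda x,y,w,h,s:cv2.resize(a[y:y+h,x:x+w],None,fx=s,fy=s,interpolation=cv2.INTER_CUBIC)
# left crop x150..200,y170..220 ; right 255..305 ; tray 315..415,y150..235
m=np.hstack([f(150,170,50,50,8),f(255,170,50,50,8)])
cv2.imwrite("pics/crop.png",m)
for u,v in [(518,275),(485,226),(573,247),(554,325),(464,302)]: print(ray("top",u*.7,v*.7,25))
for u,v in [(250,285),(396,287)]: print(ray("top",u*.7,v*.7,10))
E
```

```text
[ 530.28825795 -286.56884522   25.        ]
[ 620.60970458 -226.73882993   25.        ]
[ 585.3606706  -387.47181408   25.        ]
[ 440.50014938 -350.28293599   25.        ]
[ 478.02494501 -189.16607284   25.        ]
[501.97330532 198.05680889  10.        ]
[505.37112906 -66.76152613  10.        ]
```

View pics/crop.png

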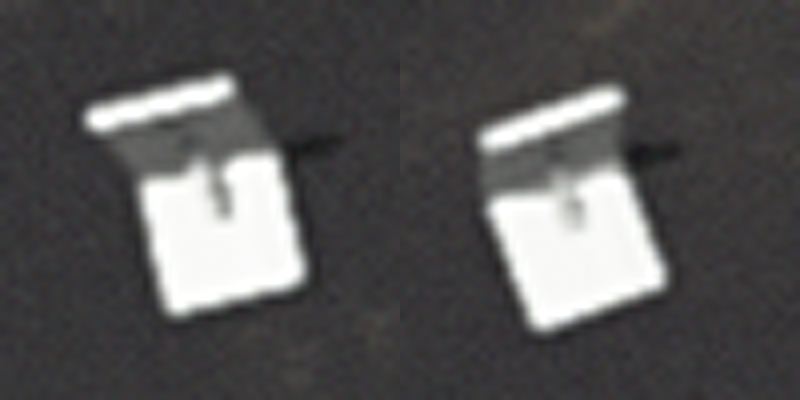

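The crop shows two silver L brackets, standing with foot towards the robot and turned a little left. Foot near corners, in crop pixels at 8x: left (170,318) and (305,283), right (538,332) and (667,285).

```bash
python3 - <<'E'
from h import *
def p(ox,x,y,z): return ray("top",ox+(x+.5)/8-.5,170+(y+.5)/8-.5,z)[:2]
for n,ox,q in [("L",150,[(170,318),(305,283),(140,178),(280,152),(85,108),(235,75)]),("R",255,[(138,332),(267,285),(88,198),(228,172),(77,133),(226,87)])]:
    P=[p(ox,*c,10) for c in q[:4]]+[p(ox,*c,z) for c in q[4:] for z in (85,)]
    a,b,c,d,e,f=P
    m=(a+b)/2; yv=a-b; th=np.arctan2(-yv[0],yv[1]); M=(c+d)/2-m
    yt=e-f
    print(n,"width",np.hypot(*yv),np.hypot(*(c-d)),"len",np.hypot(*M),"yaw",np.degrees([th,np.arctan2(M[1],M[0]),np.arctan2(-yt[0],yt[1])]),"near mid",m,"topmid",(e+f)/2, "top width",np.hypot(*yt))
T=[ray("top",u*.7,v*.7,25)[:2] for u,v in [(485,226),(573,247),(554,325),(464,302)]]
print(np.mean(T,0),np.degrees(np.arctan2(*((T[0]+T[1]-T[2]-T[3])[::-1]))),[np.hypot(*(T[i]-T[i-1])) for i in range(4)])
K,E,_=cal("wrist");print(K, (E@np.r_[env.state()["eef_pos"],1]))
E
```

```text
L width 44.610221979162525 45.90049260378358 len 46.07868089148681 yaw [16.49439878 14.59308848 14.47252232] near mid [482.16110906 185.84723155] topmid [532.48932591 199.59244086] top width 46.7560140535415
R width 44.617716082125305 46.42880058123812 len 43.41330909675195 yaw [21.86178908 20.83343637 19.17251844] near mid [486.45160186 -74.17612602] topmid [533.63850057 -55.99223697] top width 48.17538631337475
[ 531.12386739 -288.41491321] -14.579044722170272 [np.float64(147.45211336997878), np.float64(164.5526863658963), np.float64(149.5579595447035), np.float64(165.42899950837753)]
[[356.59102893   0.         282.62406383]
 [  0.         356.59102893 208.45466001]
 [  0.           0.           1.        ]] [  -0.68034035  -29.44145655 -187.18650225    1.        ]
```

```bash
cat >> h.py <<'E'
from scipy.spatial.transform import Rotation as Ro
def go(*tg):
    s=env.state(); R=Ro.from_euler("xyz",s["tcp_rot"]).as_matrix()
    for x,y,z,yaw in tg:
        print((R.T@(np.array([x,y,z])-s["eef_pos"])).round(1), "turn",round(np.degrees(s["tcp_rot"][2])-yaw,2))
def bp(c,yaw,dx,dy=0):
    a=np.radians(yaw); return c[0]+dx*np.cos(a)-dy*np.sin(a), c[1]+dx*np.sin(a)+dy*np.cos(a)
Lc,Ly=(506,192.5),15.5
Rc,Ry=(510,-65.4),20.5
E
python3 -c "
from h import *
go((*bp(Rc,Ry,-6),140,Ry),(*bp(Rc,Ry,-6),60,Ry))"
```

```text
[ 445.6 -379.    74.5] turn 0.74
[ 445.6 -379.   154.5] turn 0.74
```

step_arm(plan=[[[223,-190,0,0,-1],[223,-190,0,0,-1],[223,-190,0,0,-1],[223,-190,0,0,-1],[223,-190,0,0,-1],[223,-190,0,0,-1],[223,-190,0,0,-1],[223,-190,0,0,-1]]])

```text
t: 0.77
eef_pos: [367.2, -319.4, 214.7]
tcp_rot: [-3.14, -0.0, 0.375]
ft_force: [0.8, -0.6, 0.4]
opening: 0.494
grip_force: 0.0
```

step_arm(plan=[[[222,-189,75,0.7,-1],[222,-189,75,0.7,-1],[222,-189,75,0.7,-1],[222,-189,75,0.7,-1],[222,-189,75,0.7,-1],[222,-189,75,0.7,-1],[222,-189,75,0.7,-1],[222,-189,75,0.7,-1]]])

```text
t: 1.43
eef_pos: [505.1, -64.1, 138.1]
tcp_rot: [-3.14, 0.001, 0.362]
ft_force: [-1.1, 0.2, 0.0]
opening: 0.008
grip_force: 0.0
```

```bash
python3 -c "
from h import *
print(env.state()['eef_pos'])
go((*bp(Rc,Ry,-6),140,Ry),(*bp(Rc,Ry,-6),60,Ry))"
```

```text
[505.11034404 -64.0690081  138.07722931]
[-1.9  2.9 -1.9] turn 0.22
[-1.8  3.1 78.1] turn 0.22
```

step_arm(plan=[[[-1,3,30,0,-1],[-1,3,60,0,-1],[-1,3,78,0,-1],[-1,3,78,0,-1],[5,3,78,0,-1],[11,3,78,0,-1],[16,3,78,0,-1],[21,3,78,0,-1]]])

```text
t: 2.1
eef_pos: [525.9, -63.5, 62.9]
tcp_rot: [3.14, -0.002, 0.359]
ft_force: [-1.2, 0.3, -0.5]
opening: 0.004
grip_force: 0.1
```

step_arm(plan=[[[5,0,0,0,-1],[10,0,0,0,-1],[15,0,0,0,-1],[20,0,0,0,-1],[24,0,0,0,-1],[24,0,0,0,-1],[24,0,-30,0,-1],[24,0,-65,0,-1]]])

```text
t: 2.77
eef_pos: [545.8, -54.8, 125.4]
tcp_rot: [-3.139, 0.004, 0.359]
ft_force: [0.9, -1.3, 0.7]
opening: 0.005
grip_force: 0.0
```

```bash
python3 - <<'E'
from h import *
w=env.read_camera("wrist");t=env.read_camera("top")
cv2.imwrite("pics/t1.png",t)
m=np.hstack([cv2.resize(w,(460,345)),cv2.resize(t[150:260,140:250],(330,345))])
cv2.imwrite("pics/m1.png",m)
go((*bp(Lc,Ly,-6),140,Ly))
E
```

```text
[  40.9 -247.7   -9.9] turn 5.05
```

View pics/m1.png

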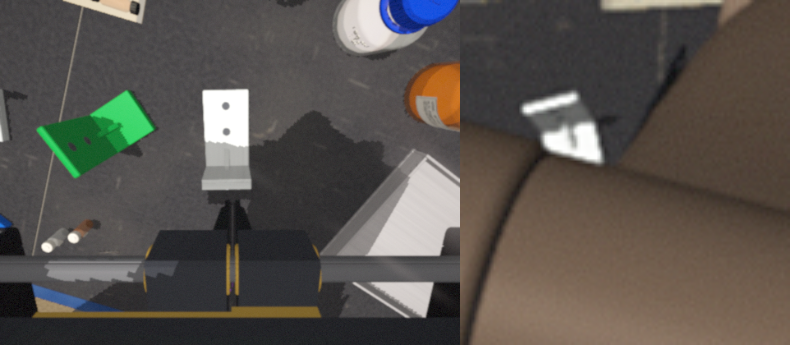

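The right bracket has fallen onto its leg: in the wrist view the leg is at (226,120) and the foot wall at (227,178). Now the left one.

step_arm(plan=[[[-10,-30,-14,1,-1],[15,-70,-14,5,-1],[41,-248,-14,5,-1],[41,-248,-14,5,-1],[41,-248,-14,5,-1],[41,-248,-14,5,-1],[41,-248,-14,5,-1],[41,-248,-14,5,-1]]])

```text
t: 3.53
eef_pos: [497.2, 194.8, 140.1]
tcp_rot: [-3.141, 0.001, 0.275]
ft_force: [0.1, -0.2, -0.6]
opening: 0.007
grip_force: 0.0
```

```bash
python3 -c "
from h import *
print(env.state()['eef_pos'])
go((*bp(Lc,Ly,-6),140,Ly),(*bp(Lc,Ly,-6),60,Ly))"
```

```text
[497.16652294 194.76631418 140.07876198]
[1.9 4.6 0.1] turn 0.27
[ 1.9  4.6 80.1] turn 0.27
```

step_arm(plan=[[[2,3.5,30,0,-1],[2,3.5,60,0,-1],[2,3.5,79,0,-1],[2,3.5,79,0,-1],[8,3.5,79,0,-1],[14,3.5,79,0,-1],[19,3.5,79,0,-1],[24,3.5,79,0,-1]]])

```text
t: 4.2
eef_pos: [523.9, 194.8, 62.9]
tcp_rot: [3.141, -0.002, 0.271]
ft_force: [-0.5, -0.4, 0.6]
opening: 0.005
grip_force: 0.1
```

step_arm(plan=[[[5,0,0,0,-1],[10,0,0,0,-1],[15,0,0,0,-1],[20,0,0,0,-1],[24,0,0,0,-1],[24,0,0,0,-1],[24,0,-30,0,-1],[24,0,-65,0,-1]]])

```text
t: 4.87
eef_pos: [544.4, 200.7, 125.2]
tcp_rot: [-3.141, 0.005, 0.271]
ft_force: [-0.1, -0.5, 0.6]
opening: 0.004
grip_force: 0.0
```

step_arm(plan=[[[-40,0,-25,0,1],[-80,40,-65,0,1],[-110,70,-105,0,1],[-110,130,-150,0,1],[-110,160,-190,0,1],[-110,160,-190,0,1],[-110,160,-190,0,1],[-110,160,-190,0,1]]])

```text
t: 5.53
eef_pos: [484.1, 13.9, 321.8]
tcp_rot: [3.138, -0.007, 0.269]
ft_force: [-0.1, 0.1, -0.1]
opening: 0.508
grip_force: 0.0
```

```bash
python3 - <<'E'
from h import *
print(env.state()['eef_pos'])
w=env.read_camera("wrist");t=env.read_camera("top");s=env.read_camera("scene")
cv2.imwrite("pics/w2.png",w);cv2.imwrite("pics/t2.png",t);cv2.imwrite("pics/s2.png",s)
m=np.vstack([np.hstack([cv2.resize(w,(400,300)),cv2.resize(s,(400,300))]),cv2.resize(t[140:260,130:430],(800,300))])
cv2.imwrite("pics/m2.png",m)
E
```

```text
[484.0900069   13.8629674  321.83924721]
```

View pics/m2.png

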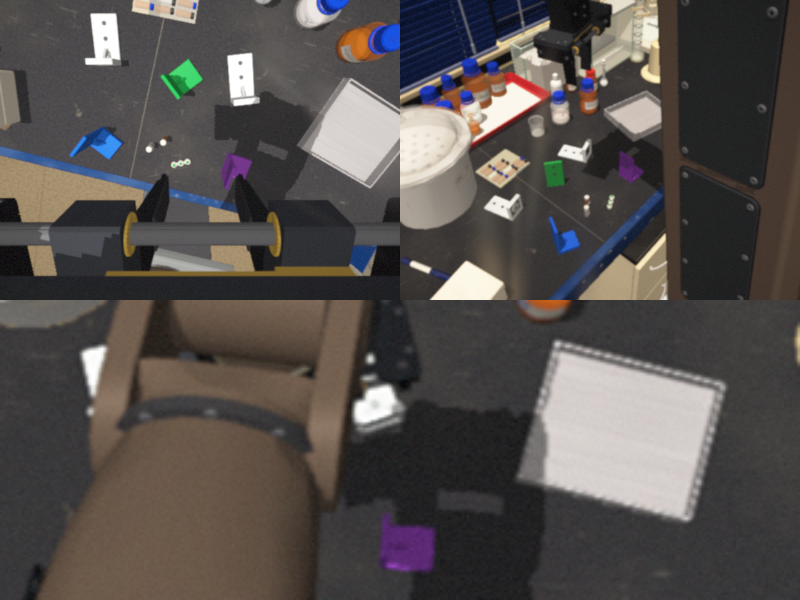

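```bash
python3 - <<'E'
from h import *
s=cv2.imread("pics/s2.png");w=cv2.imread("pics/w2.png")
# scene 400x300 -> 560x420 factor 1.4
f=lambda i,x,y:cv2.resize(i[y:y+50,x:x+66],(400,300),interpolation=cv2.INTER_CUBIC)
m=np.vstack([np.hstack([f(s,115,265),f(s,217,188)]),np.hstack([f(w,110,45),f(w,305,100)])])
cv2.imwrite("pics/m3.png",m)
E
```

```text
(no output)
```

View pics/m3.png

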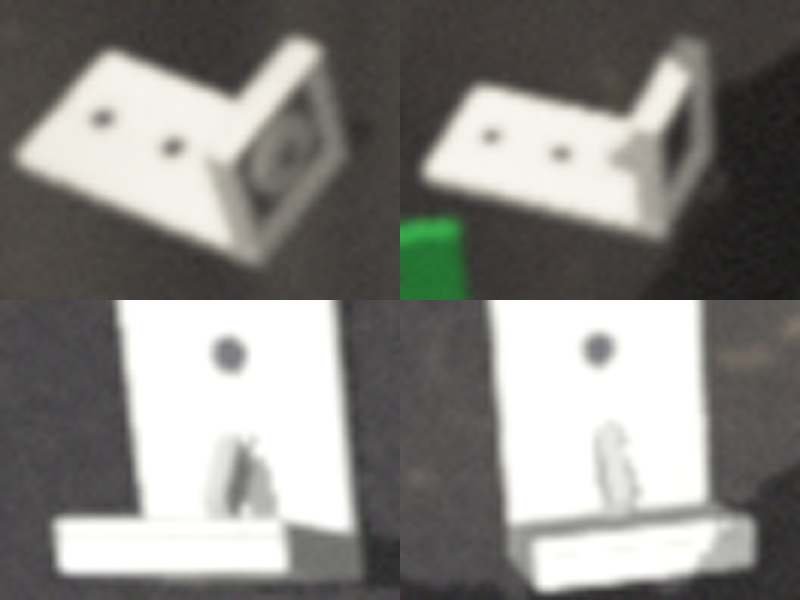

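The left underside (top-left crop) shows a round boss at (285,155). The right one (top-right crop) shows a dark, empty pocket at (683,130), so the blank is the right bracket. Now I locate its foot wall from the wrist crop: top-face corners (530,540), (755,515), (755,565) and (535,592).

```bash
python3 - <<'E'
from h import *
print(env.state()['eef_pos'])
P=[ray("wrist",305+(x-400)/6.06,100+(y-300)/6,50)[:2] for x,y in [(530,540),(755,515),(755,565),(535,592)]]
# leg edges z=6: 
n=(P[2]+P[3])/2; c=np.mean(P,0); y=(P[0]+P[3]-P[1]-P[2])/2
print(P,"c",c,"w",np.hypot(*y),"t",np.hypot(*((P[0]+P[1]-P[2]-P[3])/2)),"yaw",np.degrees(np.arctan2(-y[0],y[1])))
L=[ray("wrist",305+(x-400)/6.06,100+(y-300)/6,6)[:2] for x,y in [(490,305),(508,525),(700,305),(710,500)]]
for a,b in ((0,1),(2,3)): d=L[a]-L[b]; print(np.degrees(np.arctan2(d[1],d[0])))
print(L,bp(Rc,Ry,30))
E
```

```text
[482.09969847  17.39529372 316.24429992]
[array([532.63903421, -24.00615715]), array([549.34624097, -65.64444591]), array([539.93038055, -68.92955177]), array([522.96364153, -28.11543887])] c [536.21982431 -46.67389842] w 44.531823347773745 t 10.2366121425894 yaw 22.215333715216527
22.04473931268278
21.83328270556613
[array([575.1227025 ,  -7.04114176]), array([531.59732016, -24.66608482]), array([587.08981473, -50.16060216]), array([548.59939505, -65.58161341])] (np.float64(538.100165677452), np.float64(-54.893778562215985))
```

```bash
python3 -c "
from h import *
go((*bp((537.5,-50),22,-60),170,22))"
```

```text
[-24.2  86.6 146.2] turn -6.51
```

step_arm(plan=[[[-24,87,146,-6.5,1],[-24,87,146,-6.5,1],[-24,87,146,-6.5,1],[-24,87,146,-6.5,1],[-24,87,146,-6.5,1],[-24,87,146,-6.5,1],[-24,87,146,-6.5,1],[-24,87,146,-6.5,1]]])

```text
t: 6.35
eef_pos: [483.3, -71.8, 171.8]
tcp_rot: [3.141, -0.001, 0.386]
ft_force: [-0.2, -0.3, -0.1]
opening: 0.996
grip_force: 0.0
```

```bash
python3 - <<'E'
from h import *
env.read_camera("wrist")
E1=cal("wrist")[1];w=env.read_camera("wrist");np.save("E1.npy",E1);print(env.state()['eef_pos'],env.state()['tcp_rot'],np.abs(cal("wrist")[1]-E1).max())
cv2.imwrite("pics/w4.png",cv2.resize(w,(800,600)))
go((*bp((537.5,-50),22,0),170,22))
E
```

```text
[483.30507899 -71.94894701 171.97063417] [ 3.14009844e+00 -1.87801476e-03  3.86180908e-01] 0.09800269812501483
[58.5  0.1  2.1] turn 0.13
```

View pics/w4.png

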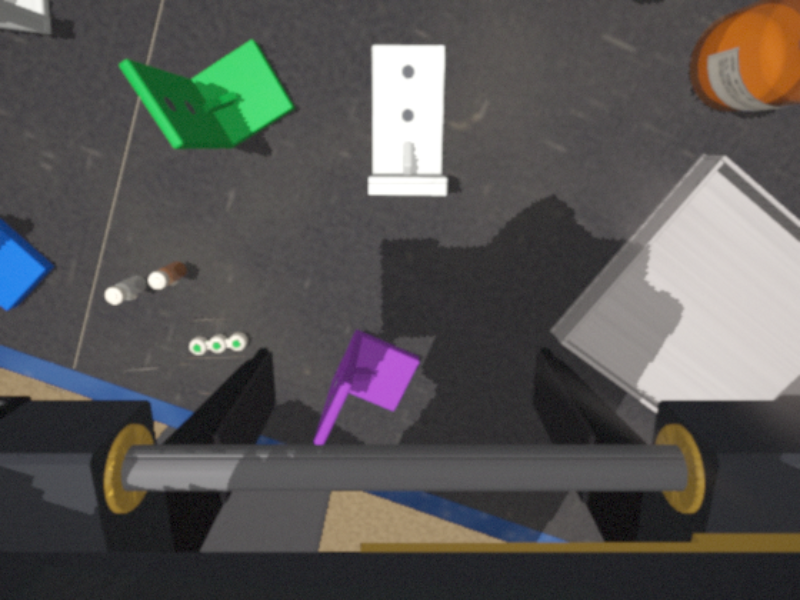

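The picture shows the blank lying on its leg. Its foot-wall top face spans (368,178) to (447,195), square to the tool; the purple look-alike is at (380,370), behind it.

```bash
python3 - <<'E'
from h import *
P=[ray("wrist",x*.7,y*.7,50)[:2] for x,y in [(368,178),(447,178),(447,195),(368,195)]]
print(P,np.mean(P,0))
c=np.mean(P,0)
go((*c,120,22),(*c,48,22))
print(ray("wrist",710*.7,157*.7,25),ray("wrist",557*.7,328*.7,25))
E
```

```text
[array([535.89549255, -29.76489764]), array([552.59564719, -70.80766419]), array([543.98860284, -74.55503296]), array([527.13360634, -33.12840117])] [539.90333723 -52.06399899]
[59.8  2.8 52.1] turn 0.13
[ 59.7   2.7 124.1] turn 0.13
[ 623.05234961 -215.06358543   25.        ] [ 490.60251368 -179.57209504   25.        ]
```

step_arm(plan=[[[30,2.7,15,0,1],[60,2.7,50,0,1],[60,2.7,85,0,1],[60,2.7,115,0,1],[60,2.7,140,0,1],[60,2.7,155,0,1],[60,2.7,155,0,1],[60,2.7,155,0,1]]])

```text
t: 7.12
eef_pos: [539.7, -52.3, 16.1]
tcp_rot: [3.141, -0.0, 0.385]
ft_force: [0.4, -0.1, -0.1]
opening: 1.0
grip_force: 0.0
```

step_arm(plan=[[[0,0,0,0,-1],[0,0,0,0,-1],[0,0,0,0,-1],[0,0,0,0,-1],[0,0,0,0,-1],[0,0,0,0,-1],[0,0,0,0,-1],[0,0,0,0,-1]]])

```text
t: 7.78
eef_pos: [539.4, -52.9, 15.7]
tcp_rot: [3.141, -0.0, 0.385]
ft_force: [0.7, 0.7, -0.3]
opening: 0.496
grip_force: 0.0
```

step_arm(plan=[[[0,0,0,0,-1],[0,0,0,0,-1],[0,0,0,0,-1],[0,0,-10,0,-1],[0,0,-30,0,-1],[0,0,-60,0,-1],[0,0,-90,0,-1],[0,0,-120,0,-1]]])

```text
t: 8.45
eef_pos: [539.0, -52.8, 137.4]
tcp_rot: [-3.141, 0.0, 0.385]
ft_force: [0.8, -0.9, -1.7]
opening: 0.459
grip_force: 30.0
```

```bash
python3 - <<'E'
from h import *
s=env.state();print(s['eef_pos'],s['opening'],s['grip_force'])
go((*bp((531,-288),-14.6,-80),150,-14.6))
E
```

```text
[539.02179991 -52.75637611 137.38610375] 0.4585187399177374 29.980061715468764
[-159.9  167.3  -12.6] turn 36.64
```

step_arm(plan=[[[-10,10,-5,2,-1],[-28,29,-13,6,-1],[-48,50,-13,11,-1],[-68,71,-13,16,-1],[-88,92,-13,21,-1],[-108,113,-13,26,-1],[-128,134,-13,31,-1],[-144,151,-13,35,-1]]])

```text
t: 9.12
eef_pos: [461.6, -248.4, 149.2]
tcp_rot: [3.141, -0.0, -0.231]
ft_force: [-0.3, -0.0, -2.3]
opening: 0.461
grip_force: 30.0
```

step_arm(plan=[[[-1,8,0,1,-1],[-2.4,22.6,0,1.6,-1],[-2.4,22.6,0,1.6,-1],[-2.4,22.6,0,1.6,-1]]])

```text
t: 9.45
eef_pos: [455.1, -268.1, 148.9]
tcp_rot: [-3.141, 0.0, -0.254]
ft_force: [0.7, 0.2, -2.1]
opening: 0.454
grip_force: 30.0
```

```bash
python3 - <<'E'
from h import *
env.read_camera("wrist")
w=env.read_camera("wrist");s=env.state();print(s['eef_pos'],s['tcp_rot'],s['opening'])
cv2.imwrite("pics/w5.png",cv2.resize(w,(800,600)))
E
```

```text
[ 455.37275    -267.45935742  148.77901146] [-3.14145402e+00  1.04031386e-04 -2.52742897e-01] 0.46037774677967463
```

View pics/w5.png

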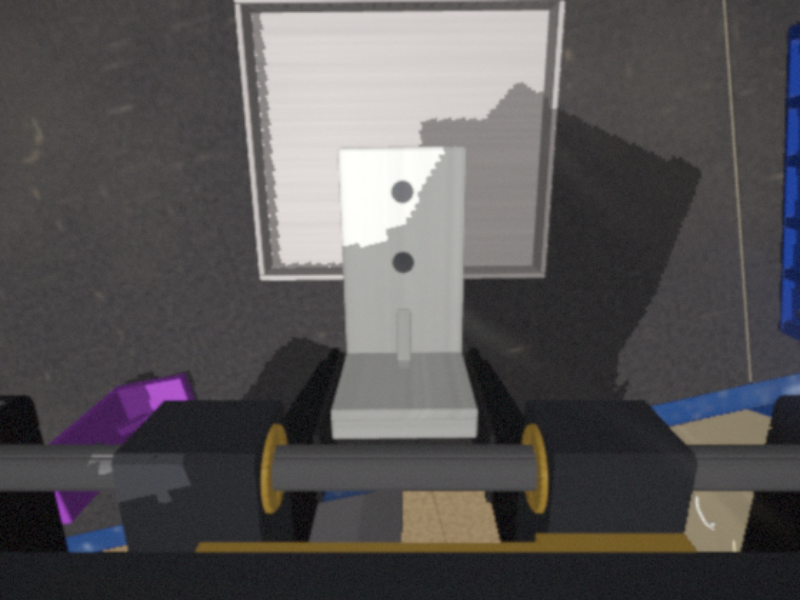

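The bracket is held level, with the leg at (403,250). The tray's rim corners are at (237,2), (563,2), (545,276) and (263,279).

```bash
python3 - <<'E'
from h import *
P=[ray("wrist",x*.7,y*.7,25)[:2] for x,y in [(237,2),(563,2),(545,276),(263,279)]]
c=np.mean(P,0);x=(P[0]+P[1]-P[2]-P[3])/2;print(P,c,np.hypot(*x),np.hypot(*(P[0]-P[1])),np.hypot(*(P[2]-P[3])),np.degrees(np.arctan2(x[1],x[0])))
for q in (c,(531,-288)): go((*bp(q,-14.6,-42),19,-14.6))
E
```

```text
[array([ 624.72256296, -222.54545308]), array([ 582.79988469, -384.91946071]), array([ 441.60762517, -350.8760584 ]), array([ 481.79111455, -187.45837359])] [ 532.73029684 -286.44983645] 146.20645071401813 167.6986264391133 168.28562780991788 -13.67498348335122
[ 37.7  -1.  129.8] turn 0.12
[ 36.4   0.9 129.8] turn 0.12
```

step_arm(plan=[[[12,0,5,0,-1],[28,0,20,0,-1],[38,0,45,0,-1],[38,0,72,0,-1],[38,0,97,0,-1],[38,0,115,0,-1],[38,0,124,0,-1],[38,0,129,0,-1]]])

```text
t: 10.22
eef_pos: [492.3, -277.1, 18.3]
tcp_rot: [-3.141, 0.002, -0.253]
ft_force: [-6.8, 11.1, 42.2]
opening: 0.461
grip_force: 30.0
```

step_arm(plan=[[[0,0,0.6,0,-1],[0,0,0.6,0,-1],[0,0,0.6,0,-1]]])

```text
t: 10.47
eef_pos: [492.6, -278.0, 19.8]
tcp_rot: [3.141, -0.001, -0.254]
ft_force: [0.5, 0.3, -1.0]
opening: 0.46
grip_force: 30.0
```

step_arm(plan=[[[0,0,0.5,0,-1],[0,0,0.5,0,-1],[0,0,0.5,0,-1]]])

```text
t: 10.72
eef_pos: [492.1, -278.0, 18.9]
tcp_rot: [3.141, -0.001, -0.254]
ft_force: [-0.0, -0.3, -1.0]
opening: 0.461
grip_force: 30.0
```

step_arm(plan=[[[0,0,0,0,0.5],[0,0,0,0,0.5],[0,0,0,0,0.5],[0,0,0,0,0.5],[0,0,0,0,0.5],[0,0,-15,0,0.5],[0,0,-45,0,0.5],[0,0,-80,0,0.5]]])

```text
t: 11.38
eef_pos: [491.1, -277.3, 98.1]
tcp_rot: [-3.14, 0.003, -0.254]
ft_force: [-0.4, -0.3, 0.4]
opening: 0.748
grip_force: 0.0
```

step_arm(plan=[[[-30,0,-40,0,0.5],[-60,0,-80,0,0.5],[-60,0,-120,0,0.5],[-60,0,-160,0,0.5],[-60,0,-200,0,0.5],[-60,0,-200,0,0.5],[-60,0,-200,0,0.5],[-60,0,-200,0,0.5]]])

```text
t: 12.05
eef_pos: [433.6, -262.6, 298.1]
tcp_rot: [3.141, -0.0, -0.254]
ft_force: [0.1, 0.2, -0.3]
opening: 0.752
grip_force: 0.0
```

```bash
python3 - <<'E'
from h import *
print(env.state()['eef_pos'])
w=env.read_camera("wrist");s=env.read_camera("scene")
cv2.imwrite("pics/m6.png",np.hstack([cv2.resize(w,(400,300)),cv2.resize(s,(400,300))]))
E
```

```text
[ 433.64952749 -262.58281113  298.09675934]
```

View pics/m6.png

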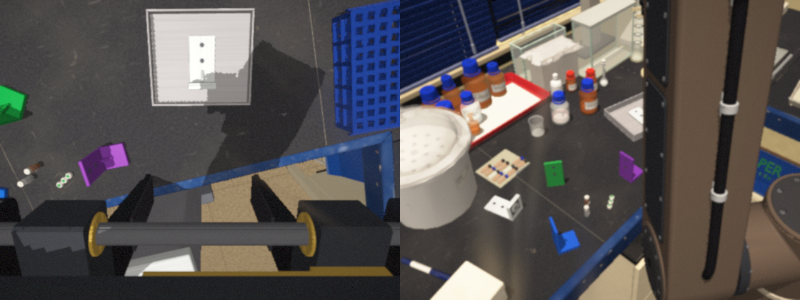

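The wrist view shows the blank lying flat in the tray at (201,62). The scene view shows the good bracket still lying where it was tipped, at (503,207), and nothing else moved.

```bash
python3 -c "
from h import *
print(env.job_done())"
```

```text
the job is handed in; nothing more can be done
None
```

Both brackets were tipped over backwards, the one without a boss now lies flat on its leg in the steel tray, the good one lies where it fell, and the job was handed in after about 12 s of robot time.

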